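# Set the kiln selector's thumbwheels

## Robot

A 6-joint arm with a two-finger parallel gripper is mounted at the origin on the work surface; the furniture and walls round the work are solid. World frame = base frame: x ahead of the robot, y to its left, z up, the work surface at z = 0. Lengths are in mm, angles in degrees, forces in N, time in s.
With the tool pointing down it reaches from about 350 to 850 mm from the base axis. Payload 8.1 kg.
Tool frame: the origin (TCP) lies midway between the tips of the shut fingers; the grasp point (between the pads) lies 19 mm behind it; z points along the fingers, y is the line along which they close (so a half turn about z gives the same grasp; the last joint's range is limited). The gripper opens to 85 mm and grips with 20 to 120 N. Pads are 22 mm wide; open, the fingers measure 114 mm over their backs; the gripper's body (76 mm by 85 mm) begins 54 mm behind the grasp point. The pads swing forward as they close: fully open they stand 13 mm farther back than shut.
Start: joints at [-79.034, 7.471, 85.268, -0, 87.261, -4.893], TCP at [163.988, -577.16, 231.292] pointing down, gripper open.
Joint ranges: [-169.43, 169.43], [-51.17, 129.36], [1.28, 143.12], [-76.62, 256.62], [0, 156.53], [-152.29, 152.29]. Speed limits (degrees/s): [136.94, 136.94, 159.86, 180, 180, 180].

## Interface

Orientations are given as [roll, pitch, yaw] about the fixed x, y, z axes, in that order (R = Rz(yaw) Ry(pitch) Rx(roll)).
In Python, from bench import sense, snapshot, camera_params, hand_in, masks_of, pinpoint gives the robot as it stands.
- The arm moves only by the tool step_arm, never from a script. Its argument "targets" is a list of rows, each an object with "angular": the turn, a rotation vector about the tool's x, y, z scaled (see below), a list of three; "dp": the shift along the tool's x, y, z scaled (see below), a list of three; "fingers": the closure, from 0 (fully open) to 1 (shut). A call has exactly 8 rows; each row is the pose to reach, as a shift and turn from the pose commanded when the call began, along the tool's axes at that moment, turning the shorter way round; what a row does not reach only later rows make up. The controller multiplies each number of a shift by 0.2 m and each number of a turn by 180 degrees. A row lasts 1/8 s, in which the tool goes at most 62.5 mm and 10.7 degrees, less where a joint would pass 70% of its speed; a pose out of reach is approached as far as the arm can. A call with a number of a shift or a turn outside -1 to 1 is refused whole. A call with a gripper value outside its range is refused whole. The fingers move at their own pace and stop on an object; "newtons" is the grip in N (left out, the last holds). Time passes only in rows, so rows that repeat a pose let the fingers close, or fill a call up. It gives the time, the measured TCP pose, the force, the opening and the grip force at its end, in the units of the state.
- sense(): the state, without advancing time (a new reading comes with each control period).
- snapshot(name): name is "scene" or "top"; returns the picture (420x560x3 uint8, blue, green, red); there is no depth.
- camera_params(name): a dict with "vfov" (degrees; the focal length in pixels is half the picture's height over the tangent of half this angle, whatever the lens; pixels are square), "cx", "cy" (the principal point, pixels), "R" (3x3) and "t" (3): a world point X has camera coordinates R X + t. Camera axes: x right, y down, z forward; pixel columns grow to the right and rows downward; lengths in mm; the calibration is good to about 2 mm. A picture is of the moment at which its call begins. camera_params takes no time and is no camera call.
- hand_in(): hands the job in; it is judged then, once.
Trained networks look in the newest picture that a camera, given by its name, has taken for a name from the list of things; names that differ only in an ending like _2 or _b are one class to them, and where a whole thing is asked for, a point or a joint stands for the part that bears it (a point fixed in the world has none). Each returns a list of dicts, best first, with "conf" (0 to 1); they miss things now and then, are a little off and sometimes report something else, mostly with a low value. They report only what shows in the picture. A call takes as long as a camera call.
- masks_of(camera, label): "pixels" (420x560 bool, what is visible of it) and "at" ([column, row] in pixels, amid what is visible of it).
- pinpoint(camera, label): "at" ([column, row] in pixels: a listed point, or the origin of a listed thing).
The state is a dict: "time": time; "joint_pos": joint angles; "qd": joint speeds; "joint_efforts": joint torques, N m; "tool_pos": TCP position; "tcp_rot": TCP orientation; "ft_force": force on the tool from outside, world axes, zero at the start; "wrist_torque": the same for the moment, N m; "finger_gap": finger opening in mm; "grip_force": force on a finger pad.
Only numpy, scipy, OpenCV 4.12 (cv2) and the standard library are available. Lean on these libraries where they do the work, as an engineer would, in place of code of your own. Each camera call takes 0.05 s, during which the arm holds its last target. There are 200 camera calls.

## Task

Dial the firing programme 2-5-3 into the kiln selector: roll its three thumbwheels with a fingertip until, from the left as seen from the robot, the left one shows two pips on top, the middle one five and the right one three, each resting in its click. The wheels are delicate and sit on springs at slightly different heights: press just firmly enough to turn them, never with more than 18 N, and do not lean on the housing. Leave the small cup and the clay egg beside it where they are.

Things in the scene. Friction and masses are not known exactly. Their poses are not given: they have to be found in the camera images.
- selector_top (a point): centre of the flat top of the kiln selector, a grey box fixed to the table, 80 mm (its x, away from the robot) by 176 mm (its y, to the left) by 56 mm high; this point is 56 mm above the table. The box is turned by up to 0.3 rad about the vertical. In its top are three slots, 48 mm long in x and 24 mm wide, with a white thumbwheel in each, at y = +50, 0 and -50 mm of this frame.
- slot_left (a point): centre of the left slot, level with the housing's flat top, right under the left wheel's highest point; axes as selector_top. The wheels are alike: 52 mm across, 22 mm wide (14 mm of flat rim, edges steeply bevelled, so it cannot be pinched), axle along y. The rim's top is 7 to 13 mm above the housing; this differs from wheel to wheel and run to run and is not measured: find it by touch.
- slot_middle (a point): as slot_left, for the middle wheel. Each axle is sprung: the wheel yields straight down 1 mm for every 6 N and bottoms after 5 mm. The smooth rim is turned by friction: press with about 8 to 12 N (it takes about 4 N along x to leave a click; a lighter press slips) and drag shut fingertips level along x from 11 mm before to 11 mm past the top: about one click a stroke.
- slot_right (a point): as slot_left, for the right wheel. The wheels click every 1.047 rad (27 mm of rim): turned by more than half of that and released, a wheel falls by itself into the next click, else it falls back. The pips (1 to 6, as on a die) on the face of the rim that is on top, between the dark lines on the housing, are the number set.
- wheel_left (a joint): turn of the left thumbwheel, rad: value v shows 1 + v/1.047 pips (1 pip at 0, 2 at 1.047, 3 at 2.094, 4 at 3.142, 5 at 4.189, 6 at 5.236, and again 1 at 6.283: the wheel turns endlessly either way, values are not wrapped). It grows as the wheel's top is rolled away along the selector's +x.
- wheel_middle (a joint): turn of the middle thumbwheel, rad: value v shows 1 + v/1.047 pips (1 pip at 0, 2 at 1.047, 3 at 2.094, 4 at 3.142, 5 at 4.189, 6 at 5.236, and again 1 at 6.283: the wheel turns endlessly either way, values are not wrapped). It grows as the wheel's top is rolled away along the selector's +x.
- wheel_right (a joint): turn of the right thumbwheel, rad: value v shows 1 + v/1.047 pips (1 pip at 0, 2 at 1.047, 3 at 2.094, 4 at 3.142, 5 at 4.189, 6 at 5.236, and again 1 at 6.283: the wheel turns endlessly either way, values are not wrapped). It grows as the wheel's top is rolled away along the selector's +x.
- small_cup_mid (a point): small low clay cup, 54 x 59 mm, 31 mm high, loose, about 155 mm to the left of the selector's centre; this point is half-way up it; to be left alone
- egg_mid (a point): clay egg, 69 mm across, 77 mm high, standing loose about 160 mm to the right of the selector's centre; this point is half-way up it; to be left alone

How it is judged:
By the outcome, as a careful person would: the job done as asked, in the order asked, and still so for the second after the job is handed in, with the robot touching nothing.
It also fails if it takes over 72 s, if anything falls off the work surface, if the arm or the gripper's body presses on something with over 40 N, if the wrist force passes 120 N, or if a joint passes its speed limit or range.

## Working session

There is one attempt and no reset: what is moved stays moved. The work goes in short steps, Python scripts to look and compute and a tool call to move; the robot and the scene stay as the last step left them, time stands still between calls to the robot, and variables do not carry over. Pictures are saved under pics/ and viewed, at most 10 in all, crops included, and the job is handed in when it is done.

Besides the shell and the picture viewer there is one more tool, called after "Emit:" in YAML: its name, and indented under it one key for each argument. step_arm: Moves the arm, as the interface text tells. Its arguments: {"type":"object","properties":{"targets":{"type":"array","items":{"type":"object","properties":{"angular":{"type":"array","items":{"type":"number","minimum":-1,"maximum":1}},"dp":{"type":"array","items":{"type":"number","minimum":-1,"maximum":1}},"fingers":{"type":"number"}}}},"newtons":{"type":"number"}},"required":["targets"]}

```bash
mkdir -p pics
cat > h.py <<'E'
import numpy as np,cv2
from bench import *
def ray(cam,px):
    p=camera_params(cam);f=210/np.tan(np.radians(p['vfov']/2))
    R=np.array(p['R']);t=np.array(p['t'])
    return -R.T@t, R.T@np.array([(px[0]-p['cx'])/f,(px[1]-p['cy'])/f,1])
def atz(cam,px,z):
    o,d=ray(cam,px);return o+d*(z-o[2])/d[2]
def proj(cam,X):
    p=camera_params(cam);f=210/np.tan(np.radians(p['vfov']/2))
    c=np.array(p['R'])@X+np.array(p['t']);return [p['cx']+f*c[0]/c[2],p['cy']+f*c[1]/c[2]]
E
python3 - <<'E'
from h import *
a=snapshot('scene');b=snapshot('top')
cv2.imwrite('pics/a.png',a);cv2.imwrite('pics/b.png',b)
for c in('scene','top'):
  for n,z in(('selector_top',56),('slot_left',56),('slot_middle',56),('slot_right',56),('small_cup_mid',15),('egg_mid',38)):
    for r in pinpoint(c,n)[:2]: print(c,n,round(r['conf'],2),np.round(r['at']),atz(c,r['at'],z).round(1))
s=sense();print(s['tcp_rot'],s['time'],s['ft_force'],s['tool_pos'])
E
```

```text
scene selector_top 0.79 [269. 239.] [439.   62.1  56. ]
scene slot_left 0.79 [243. 242.] [466.2 118.   56. ]
scene slot_middle 0.68 [264. 242.] [436.4  77.7  56. ]
scene slot_right 0.75 [279. 234.] [441.1  32.3  56. ]
scene small_cup_mid 0.49 [201. 271.] [481.  227.3  15. ]
scene egg_mid 0.97 [330. 229.] [403.  -97.4  38. ]
top selector_top 0.64 [257. 218.] [442.3  74.4  56. ]
top slot_left 0.59 [231. 216.] [450.3 122.   56. ]
top slot_middle 0.6 [257. 219.] [441.3  74.1  56. ]
top slot_right 0.77 [285. 219.] [436.3  21.4  56. ]
top small_cup_mid 0.75 [175. 208.] [483.5 234.6  15. ]
top egg_mid 0.64 [347. 236.] [397.4 -94.4  38. ]
[1.79997855e+02 1.02930732e-03 1.58595798e+01] 0.7 [0.1367929  0.17158714 0.15120438] [ 163.97614603 -577.16391309  231.3324399 ]
```

Run:
```python
from h import *
a=cv2.imread('pics/a.png');b=cv2.imread('pics/b.png')
A=cv2.resize(a[180:300,170:370],None,fx=4,fy=4,interpolation=3);B=cv2.resize(b[160:280,160:360],None,fx=4,fy=4,interpolation=3)
cv2.imwrite('pics/ac.png',A);cv2.imwrite('pics/bc.png',B)
```

```text
(no output)
```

View pics/bc.png

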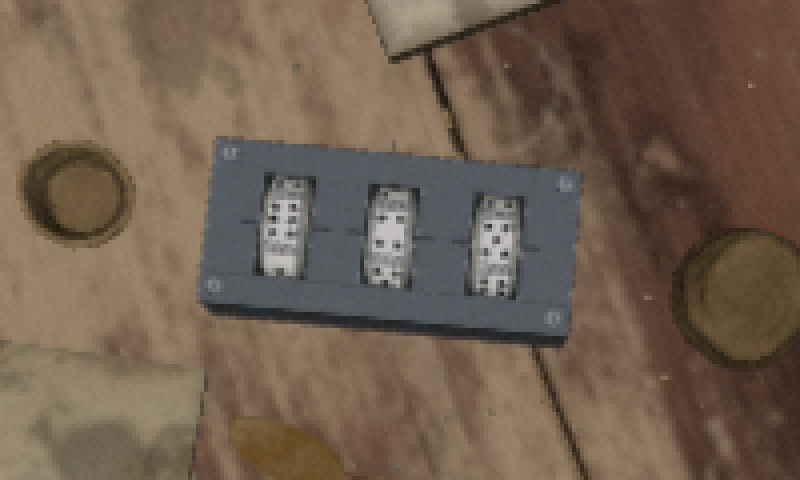

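View pics/ac.png

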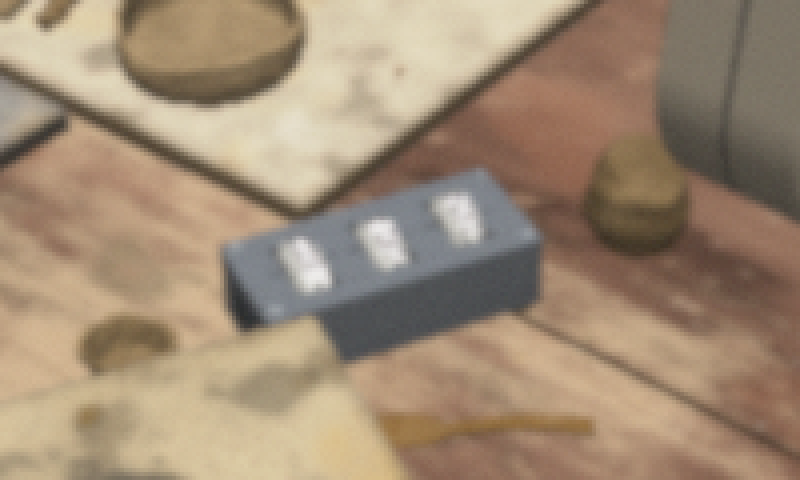

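The top view shows left = 6 (crop 285,220), middle = 4 (390,232) and right = 5 (497,240). The plan is therefore +2, +1 and −2 clicks. Something pale stands at lower left, so I'll check the whole scene for obstacles.

Run:
```python
from h import *
P=lambda x,y:atz('top',(160+(x-1.5)/4,160+(y-1.5)/4),56)
for q in((218,138),(582,172),(200,303),(569,335),(288,226),(390,235),(498,245)): print(q,P(*q).round(1))
a=cv2.imread('pics/a.png');b=cv2.imread('pics/b.png')
cv2.imwrite('pics/full.png',cv2.resize(np.vstack([a,b]),(440,600) if 0 else (400,600),interpolation=cv2.INTER_AREA))
c=camera_params('top');print(-np.array(c['R']).T@c['t']);c=camera_params('scene');print(-np.array(c['R']).T@c['t'])
```

```text
(218, 138) [496.  151.6  56. ]
(582, 172) [465.2 -19.5  56. ]
(200, 303) [417.6 164.5  56. ]
(569, 335) [388.3  -6.1  56. ]
(288, 226) [450.7 121.1  56. ]
(390, 235) [442.5  73.6  56. ]
(498, 245) [433.5  23.3  56. ]
[276.42224234  53.13275021 974.76435894]
[-324.10817732  590.83293702  787.40420436]
```

View pics/full.png

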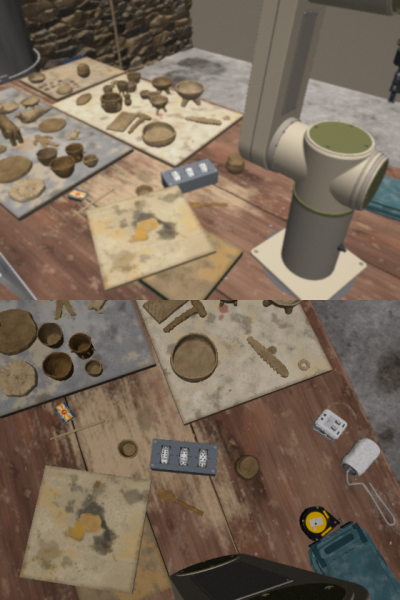

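Emit:
step_arm:
  targets:
    - {"dp": [0.1, -0.12, 0], "fingers": 1}
    - {"dp": [0.2, -0.25, 0], "fingers": 1}
    - {"dp": [0.3, -0.37, 0], "fingers": 1}
    - {"dp": [0.4, -0.5, 0], "fingers": 1}
    - {"dp": [0.5, -0.63, 0], "fingers": 1}
    - {"dp": [0.6, -0.76, 0], "fingers": 1}
    - {"dp": [0.7, -0.89, 0], "fingers": 1}
    - {"dp": [0.78, -0.99, 0], "fingers": 1}
  newtons: 60

```text
validation failed for argument at $.ta...
```

Emit:
step_arm:
  targets:
    - {"dp": [0.1, -0.12, 0], "fingers": 1}
    - {"dp": [0.2, -0.25, 0], "fingers": 1}
    - {"dp": [0.3, -0.37, 0], "fingers": 1}
    - {"dp": [0.4, -0.5, 0], "fingers": 1}
    - {"dp": [0.5, -0.63, 0], "fingers": 1}
    - {"dp": [0.6, -0.76, 0], "fingers": 1}
    - {"dp": [0.7, -0.89, 0], "fingers": 1}
    - {"dp": [0.78, -0.99, 0], "fingers": 1}

```text
validation failed for argument at $.ta...
```

Emit:
step_arm:
  targets:
    - {"dp": [0.1, -0.12, 0], "angular": [0, 0, 0.02], "fingers": 1}
    - {"dp": [0.2, -0.25, 0], "angular": [0, 0, 0.04], "fingers": 1}
    - {"dp": [0.3, -0.37, 0], "angular": [0, 0, 0.06], "fingers": 1}
    - {"dp": [0.4, -0.5, 0], "angular": [0, 0, 0.08], "fingers": 1}
    - {"dp": [0.5, -0.63, 0], "angular": [0, 0, 0.1], "fingers": 1}
    - {"dp": [0.6, -0.76, 0], "angular": [0, 0, 0.12], "fingers": 1}
    - {"dp": [0.7, -0.89, 0], "angular": [0, 0, 0.1437], "fingers": 1}
    - {"dp": [0.77, -0.97, 0], "angular": [0, 0, 0.1437], "fingers": 1}

```text
time: 1.7
tool_pos: [259.6, -347.3, 231.5]
tcp_rot: [180.0, -0.0, -10.0]
ft_force: [-0.1, -0.4, 0.8]
finger_gap: -0.1
grip_force: 0.0
```

Emit:
step_arm:
  targets:
    - {"dp": [0.03, -0.13, 0], "angular": [0, 0, 0], "fingers": 1}
    - {"dp": [0.05, -0.25, 0], "angular": [0, 0, 0], "fingers": 1}
    - {"dp": [0.08, -0.38, 0], "angular": [0, 0, 0], "fingers": 1}
    - {"dp": [0.1, -0.5, 0], "angular": [0, 0, 0], "fingers": 1}
    - {"dp": [0.12, -0.63, 0], "angular": [0, 0, 0], "fingers": 1}
    - {"dp": [0.15, -0.75, 0], "angular": [0, 0, 0], "fingers": 1}
    - {"dp": [0.18, -0.88, 0], "angular": [0, 0, 0], "fingers": 1}
    - {"dp": [0.2, -1, 0], "angular": [0, 0, 0], "fingers": 1}
  newtons: 60

```text
time: 2.7
tool_pos: [333.6, -157.7, 231.5]
tcp_rot: [180.0, -0.0, -10.0]
ft_force: [1.7, -0.3, -0.2]
finger_gap: -0.2
grip_force: 0.0
```

Emit:
step_arm:
  targets:
    - {"dp": [0.03, -0.13, 0], "angular": [0, 0, 0], "fingers": 1}
    - {"dp": [0.05, -0.25, 0], "angular": [0, 0, 0], "fingers": 1}
    - {"dp": [0.08, -0.38, 0], "angular": [0, 0, 0], "fingers": 1}
    - {"dp": [0.1, -0.5, 0], "angular": [0, 0, 0], "fingers": 1}
    - {"dp": [0.12, -0.63, 0], "angular": [0, 0, 0], "fingers": 1}
    - {"dp": [0.15, -0.75, 0], "angular": [0, 0, 0], "fingers": 1}
    - {"dp": [0.18, -0.88, 0], "angular": [0, 0, 0], "fingers": 1}
    - {"dp": [0.2, -1, 0], "angular": [0, 0, 0], "fingers": 1}

```text
time: 3.7
tool_pos: [407.7, 32.4, 231.5]
tcp_rot: [-180.0, -0.0, -10.0]
ft_force: [0.4, 0.3, -0.5]
finger_gap: -0.1
grip_force: 0.0
```

Emit:
step_arm:
  targets:
    - {"dp": [0.02, -0.1, 0.05], "angular": [0, 0, 0], "fingers": 1}
    - {"dp": [0.05, -0.2, 0.15], "angular": [0, 0, 0], "fingers": 1}
    - {"dp": [0.08, -0.3, 0.3], "angular": [0, 0, 0], "fingers": 1}
    - {"dp": [0.09, -0.4, 0.4], "angular": [0, 0, 0], "fingers": 1}
    - {"dp": [0.09, -0.48, 0.55], "angular": [0, 0, 0], "fingers": 1}
    - {"dp": [0.09, -0.48, 0.65], "angular": [0, 0, 0], "fingers": 1}
    - {"dp": [0.09, -0.48, 0.72], "angular": [0, 0, 0], "fingers": 1}
    - {"dp": [0.09, -0.48, 0.72], "angular": [0, 0, 0], "fingers": 1}

```text
time: 4.7
tool_pos: [441.1, 122.7, 86.5]
tcp_rot: [180.0, 0.1, -10.0]
ft_force: [-0.3, 0.0, 0.7]
finger_gap: -0.2
grip_force: 0.0
```

Run:
```python
from h import *
b=snapshot('top');a=snapshot('scene')
cv2.imwrite('pics/c.png',np.vstack([cv2.resize(b[180:270,190:330],None,fx=4,fy=4,interpolation=3)[:300],cv2.resize(a[190:265,200:340],None,fx=4,fy=4,interpolation=3)]))
s=sense();print(s['tool_pos'],s['tcp_rot'],s['ft_force'],s['time'])
```

```text
[442.33423078 122.85837201  88.08060029] [-1.79980490e+02 -5.40447704e-02 -1.00293389e+01] [0.3912616  0.62782763 0.39735286] 4.8
```

View pics/c.png

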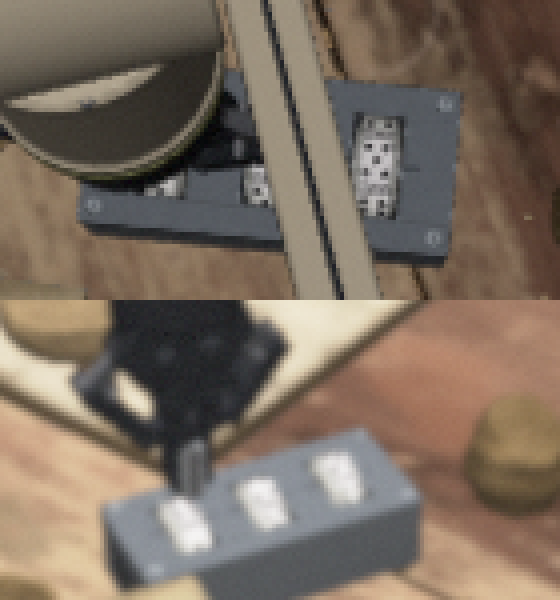

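The scene view shows the shut fingertip (crop 190,490) over the left wheel; the arm hides that wheel in the top view. I'll descend by touch.

Emit:
step_arm:
  targets:
    - {"dp": [0, 0, 0.03], "angular": [0, 0, 0], "fingers": 1}
    - {"dp": [0, 0, 0.06], "angular": [0, 0, 0], "fingers": 1}
    - {"dp": [0, 0, 0.08], "angular": [0, 0, 0], "fingers": 1}
    - {"dp": [0, 0, 0.09], "angular": [0, 0, 0], "fingers": 1}
    - {"dp": [0, 0, 0.095], "angular": [0, 0, 0], "fingers": 1}
    - {"dp": [0, 0, 0.097], "angular": [0, 0, 0], "fingers": 1}
    - {"dp": [0, 0, 0.097], "angular": [0, 0, 0], "fingers": 1}
    - {"dp": [0, 0, 0.097], "angular": [0, 0, 0], "fingers": 1}

```text
time: 5.8
tool_pos: [441.8, 123.0, 68.0]
tcp_rot: [180.0, -0.0, -10.0]
ft_force: [-2.6, -0.9, 3.4]
finger_gap: -0.0
grip_force: 1.4
```

```bash
python3 -c "
from bench import *
s=sense();print(s['tool_pos'],s['ft_force'],s['joint_pos'])"
```

```text
[441.82842442 122.95804271  68.04384562] [-2.57752772 -0.8972365   3.37685438] [ 9.14286841e+00 -6.33847165e+00  1.16907242e+02 -1.54978398e-03
  6.94276795e+01  1.09148569e+02]
```

Emit:
step_arm:
  targets:
    - {"dp": [0, 0, 0.003], "angular": [0, 0, 0], "fingers": 1}
    - {"dp": [0, 0, 0.006], "angular": [0, 0, 0], "fingers": 1}
    - {"dp": [0.005, 0, 0.006], "angular": [0, 0, 0], "fingers": 1}
    - {"dp": [0.01, 0, 0.006], "angular": [0, 0, 0], "fingers": 1}
    - {"dp": [0.015, 0, 0.006], "angular": [0, 0, 0], "fingers": 1}
    - {"dp": [0.02, 0, 0.006], "angular": [0, 0, 0], "fingers": 1}
    - {"dp": [0.025, 0, 0.006], "angular": [0, 0, 0], "fingers": 1}
    - {"dp": [0.025, 0, 0.006], "angular": [0, 0, 0], "fingers": 1}

```text
time: 6.8
tool_pos: [447.1, 122.0, 67.3]
tcp_rot: [-180.0, -0.0, -10.0]
ft_force: [-4.6, -1.0, 7.3]
finger_gap: -0.3
grip_force: 3.8
```

Emit:
step_arm:
  targets:
    - {"dp": [0.01, 0, 0.0025], "angular": [0, 0, 0], "fingers": 1}
    - {"dp": [0.023, 0, 0.0025], "angular": [0, 0, 0], "fingers": 1}
    - {"dp": [0.035, 0, 0.0025], "angular": [0, 0, 0], "fingers": 1}
    - {"dp": [0.047, 0, 0.0025], "angular": [0, 0, 0], "fingers": 1}
    - {"dp": [0.06, 0, 0.0025], "angular": [0, 0, 0], "fingers": 1}
    - {"dp": [0.073, 0, 0.0025], "angular": [0, 0, 0], "fingers": 1}
    - {"dp": [0.085, 0, 0.0025], "angular": [0, 0, 0], "fingers": 1}
    - {"dp": [0.085, 0, 0.0025], "angular": [0, 0, 0], "fingers": 1}

```text
time: 7.8
tool_pos: [465.2, 118.9, 67.1]
tcp_rot: [-180.0, -0.2, -10.0]
ft_force: [5.2, -3.5, 5.1]
finger_gap: -0.1
grip_force: 2.9
```

Emit:
step_arm:
  targets:
    - {"dp": [0, 0, -0.03], "angular": [0, 0, 0], "fingers": 1}
    - {"dp": [0, 0, -0.06], "angular": [0, 0, 0], "fingers": 1}
    - {"dp": [-0.06, 0, -0.06], "angular": [0, 0, 0], "fingers": 1}
    - {"dp": [-0.115, 0, -0.06], "angular": [0, 0, 0], "fingers": 1}
    - {"dp": [-0.115, 0, -0.03], "angular": [0, 0, 0], "fingers": 1}
    - {"dp": [-0.115, 0, -0.01], "angular": [0, 0, 0], "fingers": 1}
    - {"dp": [-0.115, 0, 0], "angular": [0, 0, 0], "fingers": 1}
    - {"dp": [-0.115, 0, 0.0], "angular": [0, 0, 0], "fingers": 1}

```text
time: 8.8
tool_pos: [441.0, 123.2, 66.6]
tcp_rot: [-180.0, 0.0, -10.0]
ft_force: [-4.8, -0.9, 9.5]
finger_gap: 0.1
grip_force: 4.5
```

Emit:
step_arm:
  targets:
    - {"dp": [0.012, 0, 0.001], "angular": [0, 0, 0], "fingers": 1}
    - {"dp": [0.028, 0, 0.001], "angular": [0, 0, 0], "fingers": 1}
    - {"dp": [0.044, 0, 0.001], "angular": [0, 0, 0], "fingers": 1}
    - {"dp": [0.06, 0, 0.001], "angular": [0, 0, 0], "fingers": 1}
    - {"dp": [0.076, 0, 0.001], "angular": [0, 0, 0], "fingers": 1}
    - {"dp": [0.092, 0, 0.001], "angular": [0, 0, 0], "fingers": 1}
    - {"dp": [0.108, 0, 0.001], "angular": [0, 0, 0], "fingers": 1}
    - {"dp": [0.112, 0, 0.001], "angular": [0, 0, 0], "fingers": 1}

```text
time: 9.8
tool_pos: [465.0, 118.9, 67.1]
tcp_rot: [-180.0, -0.2, -10.0]
ft_force: [4.0, -1.8, 5.0]
finger_gap: -0.1
grip_force: 2.9
```

Emit:
step_arm:
  targets:
    - {"dp": [0, 0, -0.05], "angular": [0, 0, 0], "fingers": 1}
    - {"dp": [0, 0, -0.1], "angular": [0, 0, 0], "fingers": 1}
    - {"dp": [-0.06, 0.06, -0.1], "angular": [0, 0, 0], "fingers": 1}
    - {"dp": [-0.11, 0.13, -0.1], "angular": [0, 0, 0], "fingers": 1}
    - {"dp": [-0.11, 0.19, -0.1], "angular": [0, 0, 0], "fingers": 1}
    - {"dp": [-0.11, 0.25, -0.1], "angular": [0, 0, 0], "fingers": 1}
    - {"dp": [-0.11, 0.25, -0.1], "angular": [0, 0, 0], "fingers": 1}
    - {"dp": [-0.11, 0.25, -0.1], "angular": [0, 0, 0], "fingers": 1}

```text
time: 10.8
tool_pos: [432.8, 73.8, 86.1]
tcp_rot: [-180.0, -0.0, -10.0]
ft_force: [0.4, -0.0, -1.2]
finger_gap: 0.1
grip_force: 0.0
```

Emit:
step_arm:
  targets:
    - {"dp": [0, 0, 0.03], "angular": [0, 0, 0], "fingers": 1}
    - {"dp": [0, 0, 0.06], "angular": [0, 0, 0], "fingers": 1}
    - {"dp": [0, 0, 0.07], "angular": [0, 0, 0], "fingers": 1}
    - {"dp": [0, 0, 0.08], "angular": [0, 0, 0], "fingers": 1}
    - {"dp": [0, 0, 0.085], "angular": [0, 0, 0], "fingers": 1}
    - {"dp": [0, 0, 0.09], "angular": [0, 0, 0], "fingers": 1}
    - {"dp": [0, 0, 0.09], "angular": [0, 0, 0], "fingers": 1}
    - {"dp": [0, 0, 0.09], "angular": [0, 0, 0], "fingers": 1}

```text
time: 11.8
tool_pos: [432.6, 73.8, 68.1]
tcp_rot: [-180.0, -0.0, -10.0]
ft_force: [1.2, 0.2, -0.3]
finger_gap: -0.2
grip_force: 0.0
```

No contact at 68.1, so I'll go 2 mm lower.

Emit:
step_arm:
  targets:
    - {"dp": [0, 0, 0.003], "angular": [0, 0, 0], "fingers": 1}
    - {"dp": [0, 0, 0.006], "angular": [0, 0, 0], "fingers": 1}
    - {"dp": [0, 0, 0.01], "angular": [0, 0, 0], "fingers": 1}
    - {"dp": [0, 0, 0.01], "angular": [0, 0, 0], "fingers": 1}
    - {"dp": [0, 0, 0.01], "angular": [0, 0, 0], "fingers": 1}
    - {"dp": [0, 0, 0.01], "angular": [0, 0, 0], "fingers": 1}
    - {"dp": [0, 0, 0.01], "angular": [0, 0, 0], "fingers": 1}
    - {"dp": [0, 0, 0.01], "angular": [0, 0, 0], "fingers": 1}

```text
time: 12.8
tool_pos: [432.5, 73.8, 66.0]
tcp_rot: [180.0, -0.0, -10.0]
ft_force: [0.3, 0.5, 0.2]
finger_gap: -0.1
grip_force: 0.0
```

Emit:
step_arm:
  targets:
    - {"dp": [0, 0, 0.003], "angular": [0, 0, 0], "fingers": 1}
    - {"dp": [0, 0, 0.006], "angular": [0, 0, 0], "fingers": 1}
    - {"dp": [0, 0, 0.01], "angular": [0, 0, 0], "fingers": 1}
    - {"dp": [0, 0, 0.01], "angular": [0, 0, 0], "fingers": 1}
    - {"dp": [0, 0, 0.01], "angular": [0, 0, 0], "fingers": 1}
    - {"dp": [0, 0, 0.01], "angular": [0, 0, 0], "fingers": 1}
    - {"dp": [0, 0, 0.01], "angular": [0, 0, 0], "fingers": 1}
    - {"dp": [0, 0, 0.01], "angular": [0, 0, 0], "fingers": 1}

```text
time: 13.8
tool_pos: [432.9, 73.8, 64.5]
tcp_rot: [-180.0, -0.0, -10.0]
ft_force: [-1.8, -0.1, 5.8]
finger_gap: -0.0
grip_force: 3.1
```

Emit:
step_arm:
  targets:
    - {"dp": [0, 0, 0.0045], "angular": [0, 0, 0], "fingers": 1}
    - {"dp": [0.018, 0, 0.0045], "angular": [0, 0, 0], "fingers": 1}
    - {"dp": [0.036, 0, 0.0045], "angular": [0, 0, 0], "fingers": 1}
    - {"dp": [0.054, 0, 0.0045], "angular": [0, 0, 0], "fingers": 1}
    - {"dp": [0.072, 0, 0.0045], "angular": [0, 0, 0], "fingers": 1}
    - {"dp": [0.09, 0, 0.0045], "angular": [0, 0, 0], "fingers": 1}
    - {"dp": [0.108, 0, 0.0045], "angular": [0, 0, 0], "fingers": 1}
    - {"dp": [0.112, 0, 0.0045], "angular": [0, 0, 0], "fingers": 1}

```text
time: 14.8
tool_pos: [456.5, 69.6, 64.3]
tcp_rot: [-180.0, -0.2, -10.0]
ft_force: [3.7, -2.5, 5.8]
finger_gap: 0.1
grip_force: 2.9
```

Emit:
step_arm:
  targets:
    - {"dp": [0, 0, -0.05], "angular": [0, 0, 0], "fingers": 1}
    - {"dp": [0, 0, -0.115], "angular": [0, 0, 0], "fingers": 1}
    - {"dp": [0, 0.06, -0.115], "angular": [0, 0, 0], "fingers": 1}
    - {"dp": [-0.01, 0.13, -0.115], "angular": [0, 0, 0], "fingers": 1}
    - {"dp": [-0.015, 0.19, -0.115], "angular": [0, 0, 0], "fingers": 1}
    - {"dp": [-0.015, 0.25, -0.115], "angular": [0, 0, 0], "fingers": 1}
    - {"dp": [-0.015, 0.25, -0.115], "angular": [0, 0, 0], "fingers": 1}
    - {"dp": [-0.015, 0.25, -0.115], "angular": [0, 0, 0], "fingers": 1}

```text
time: 15.8
tool_pos: [443.0, 21.2, 86.1]
tcp_rot: [-180.0, 0.0, -10.0]
ft_force: [0.1, -0.5, 0.2]
finger_gap: -0.0
grip_force: 0.0
```

Emit:
step_arm:
  targets:
    - {"dp": [0, 0, 0.03], "angular": [0, 0, 0], "fingers": 1}
    - {"dp": [0, 0, 0.06], "angular": [0, 0, 0], "fingers": 1}
    - {"dp": [0, 0, 0.07], "angular": [0, 0, 0], "fingers": 1}
    - {"dp": [0, 0, 0.08], "angular": [0, 0, 0], "fingers": 1}
    - {"dp": [0, 0, 0.085], "angular": [0, 0, 0], "fingers": 1}
    - {"dp": [0, 0, 0.09], "angular": [0, 0, 0], "fingers": 1}
    - {"dp": [0, 0, 0.09], "angular": [0, 0, 0], "fingers": 1}
    - {"dp": [0, 0, 0.09], "angular": [0, 0, 0], "fingers": 1}

```text
time: 16.8
tool_pos: [443.1, 21.2, 68.3]
tcp_rot: [-180.0, -0.0, -10.0]
ft_force: [-0.4, 0.5, 1.5]
finger_gap: -0.1
grip_force: 0.9
```

Run:
```python
from h import *
b=snapshot('top')
cv2.imwrite('pics/d.png',cv2.resize(b[180:270,190:330],None,fx=5,fy=5,interpolation=3))
```

```text
(no output)
```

View pics/d.png

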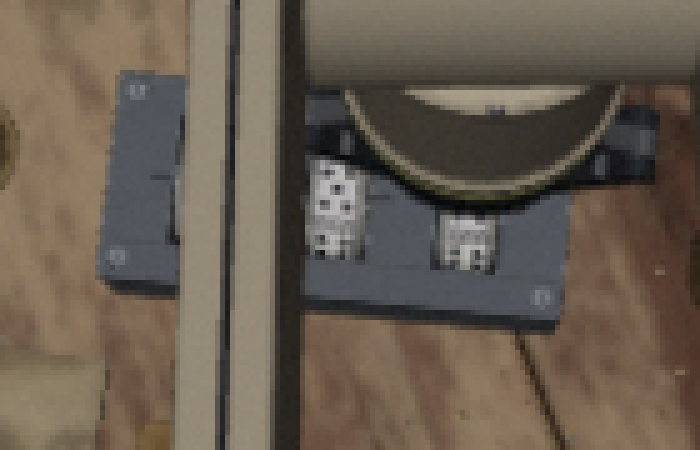

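The middle wheel now shows 5 (crop 335,190); the arm hides the left one. The right wheel is touched at z≈68.4. I'll press there and drag back.

Emit:
step_arm:
  targets:
    - {"dp": [0, 0, 0.0075], "angular": [0, 0, 0], "fingers": 1}
    - {"dp": [-0.018, 0, 0.0075], "angular": [0, 0, 0], "fingers": 1}
    - {"dp": [-0.036, 0, 0.0075], "angular": [0, 0, 0], "fingers": 1}
    - {"dp": [-0.054, 0, 0.0075], "angular": [0, 0, 0], "fingers": 1}
    - {"dp": [-0.072, 0, 0.0075], "angular": [0, 0, 0], "fingers": 1}
    - {"dp": [-0.09, 0, 0.0075], "angular": [0, 0, 0], "fingers": 1}
    - {"dp": [-0.108, 0, 0.0075], "angular": [0, 0, 0], "fingers": 1}
    - {"dp": [-0.11, 0, 0.0075], "angular": [0, 0, 0], "fingers": 1}

```text
time: 17.85
tool_pos: [421.6, 25.0, 67.0]
tcp_rot: [-180.0, -0.1, -10.0]
ft_force: [3.6, -0.3, 5.3]
finger_gap: 0.2
grip_force: 2.3
```

Emit:
step_arm:
  targets:
    - {"dp": [0, 0, -0.03], "angular": [0, 0, 0], "fingers": 1}
    - {"dp": [0, 0, -0.06], "angular": [0, 0, 0], "fingers": 1}
    - {"dp": [0.06, 0, -0.06], "angular": [0, 0, 0], "fingers": 1}
    - {"dp": [0.113, 0, -0.06], "angular": [0, 0, 0], "fingers": 1}
    - {"dp": [0.113, 0, -0.03], "angular": [0, 0, 0], "fingers": 1}
    - {"dp": [0.113, 0, -0.01], "angular": [0, 0, 0], "fingers": 1}
    - {"dp": [0.113, 0, 0], "angular": [0, 0, 0], "fingers": 1}
    - {"dp": [0.113, 0, 0.0], "angular": [0, 0, 0], "fingers": 1}

```text
time: 18.85
tool_pos: [443.7, 21.1, 67.0]
tcp_rot: [180.0, -0.0, -10.0]
ft_force: [-1.8, -0.8, 6.9]
finger_gap: -0.2
grip_force: 3.7
```

Emit:
step_arm:
  targets:
    - {"dp": [0, 0, 0.003], "angular": [0, 0, 0], "fingers": 1}
    - {"dp": [-0.018, 0, 0.003], "angular": [0, 0, 0], "fingers": 1}
    - {"dp": [-0.036, 0, 0.003], "angular": [0, 0, 0], "fingers": 1}
    - {"dp": [-0.054, 0, 0.003], "angular": [0, 0, 0], "fingers": 1}
    - {"dp": [-0.072, 0, 0.003], "angular": [0, 0, 0], "fingers": 1}
    - {"dp": [-0.09, 0, 0.003], "angular": [0, 0, 0], "fingers": 1}
    - {"dp": [-0.108, 0, 0.003], "angular": [0, 0, 0], "fingers": 1}
    - {"dp": [-0.113, 0, 0.003], "angular": [0, 0, 0], "fingers": 1}

```text
time: 19.85
tool_pos: [421.0, 25.1, 66.4]
tcp_rot: [-180.0, 0.0, -10.0]
ft_force: [-3.8, 0.0, 7.5]
finger_gap: 0.2
grip_force: 3.8
```

Emit:
step_arm:
  targets:
    - {"dp": [0, 0, -0.05], "angular": [0, 0, 0], "fingers": 1}
    - {"dp": [0, 0, -0.15], "angular": [0, 0, 0], "fingers": 1}
    - {"dp": [0, 0, -0.3], "angular": [0, 0, 0], "fingers": 1}
    - {"dp": [0, 0.2, -0.4], "angular": [0, 0, 0], "fingers": 1}
    - {"dp": [0, 0.4, -0.4], "angular": [0, 0, 0], "fingers": 1}
    - {"dp": [0, 0.6, -0.4], "angular": [0, 0, 0], "fingers": 1}
    - {"dp": [0, 0.8, -0.4], "angular": [0, 0, 0], "fingers": 1}
    - {"dp": [0, 1, -0.4], "angular": [0, 0, 0], "fingers": 1}

```text
time: 20.85
tool_pos: [386.2, -173.2, 146.4]
tcp_rot: [180.0, -0.0, -10.0]
ft_force: [1.0, 0.1, 0.5]
finger_gap: 0.2
grip_force: 0.0
```

Run:
```python
from h import *
b=snapshot('top')
cv2.imwrite('pics/e.png',cv2.resize(b[180:270,190:330],None,fx=5,fy=5,interpolation=3))
```

```text
(no output)
```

View pics/e.png

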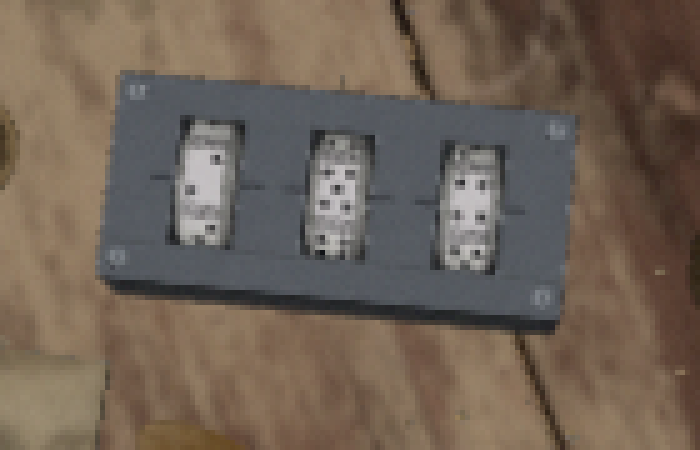

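Left shows 2 (205,175), middle 5 (338,190) and right 4 (470,200), because the first stroke on the right wheel slipped. One more stroke back is needed there.

Emit:
step_arm:
  targets:
    - {"dp": [0.113, -0.25, 0], "angular": [0, 0, 0], "fingers": 1}
    - {"dp": [0.113, -0.5, 0], "angular": [0, 0, 0], "fingers": 1}
    - {"dp": [0.113, -0.75, 0], "angular": [0, 0, 0], "fingers": 1}
    - {"dp": [0.113, -1, 0], "angular": [0, 0, 0], "fingers": 1}
    - {"dp": [0.113, -1, 0.15], "angular": [0, 0, 0], "fingers": 1}
    - {"dp": [0.113, -1, 0.3], "angular": [0, 0, 0], "fingers": 1}
    - {"dp": [0.113, -1, 0.36], "angular": [0, 0, 0], "fingers": 1}
    - {"dp": [0.113, -1, 0.37], "angular": [0, 0, 0], "fingers": 1}

```text
time: 21.9
tool_pos: [443.1, 21.1, 71.7]
tcp_rot: [180.0, 0.1, -10.0]
ft_force: [-0.2, -0.7, -0.5]
finger_gap: 0.1
grip_force: 0.0
```

Emit:
step_arm:
  targets:
    - {"dp": [0, 0, 0.015], "angular": [0, 0, 0], "fingers": 1}
    - {"dp": [0, 0, 0.02], "angular": [0, 0, 0], "fingers": 1}
    - {"dp": [0, 0, 0.025], "angular": [0, 0, 0], "fingers": 1}
    - {"dp": [0, 0, 0.028], "angular": [0, 0, 0], "fingers": 1}
    - {"dp": [0, 0, 0.03], "angular": [0, 0, 0], "fingers": 1}
    - {"dp": [0, 0, 0.03], "angular": [0, 0, 0], "fingers": 1}
    - {"dp": [0, 0, 0.03], "angular": [0, 0, 0], "fingers": 1}
    - {"dp": [0, 0, 0.03], "angular": [0, 0, 0], "fingers": 1}

```text
time: 22.9
tool_pos: [444.5, 20.9, 67.1]
tcp_rot: [-180.0, -0.1, -10.0]
ft_force: [-1.1, 0.3, 7.7]
finger_gap: 0.1
grip_force: 3.4
```

Emit:
step_arm:
  targets:
    - {"dp": [0, 0, 0.0015], "angular": [0, 0, 0], "fingers": 1}
    - {"dp": [-0.018, 0, 0.0015], "angular": [0, 0, 0], "fingers": 1}
    - {"dp": [-0.036, 0, 0.0015], "angular": [0, 0, 0], "fingers": 1}
    - {"dp": [-0.054, 0, 0.0015], "angular": [0, 0, 0], "fingers": 1}
    - {"dp": [-0.072, 0, 0.0015], "angular": [0, 0, 0], "fingers": 1}
    - {"dp": [-0.09, 0, 0.0015], "angular": [0, 0, 0], "fingers": 1}
    - {"dp": [-0.108, 0, 0.0015], "angular": [0, 0, 0], "fingers": 1}
    - {"dp": [-0.114, 0, 0.0015], "angular": [0, 0, 0], "fingers": 1}

```text
time: 23.9
tool_pos: [421.2, 25.1, 66.5]
tcp_rot: [-180.0, -0.0, -10.0]
ft_force: [-3.8, 0.2, 6.8]
finger_gap: -0.3
grip_force: 3.7
```

Emit:
step_arm:
  targets:
    - {"dp": [0, 0, -0.05], "angular": [0, 0, 0], "fingers": 1}
    - {"dp": [0, 0, -0.15], "angular": [0, 0, 0], "fingers": 1}
    - {"dp": [0, 0, -0.3], "angular": [0, 0, 0], "fingers": 1}
    - {"dp": [0, 0.2, -0.4], "angular": [0, 0, 0], "fingers": 1}
    - {"dp": [0, 0.4, -0.4], "angular": [0, 0, 0], "fingers": 1}
    - {"dp": [0, 0.6, -0.4], "angular": [0, 0, 0], "fingers": 1}
    - {"dp": [0, 0.8, -0.4], "angular": [0, 0, 0], "fingers": 1}
    - {"dp": [0, 1, -0.4], "angular": [0, 0, 0], "fingers": 1}

```text
time: 24.9
tool_pos: [386.2, -173.3, 146.4]
tcp_rot: [180.0, -0.1, -10.0]
ft_force: [0.5, 0.7, 0.4]
finger_gap: 0.0
grip_force: 0.0
```

Run:
```python
from h import *
b=snapshot('top')
cv2.imwrite('pics/f.png',cv2.resize(b[180:270,190:330],None,fx=5,fy=5,interpolation=3))
```

```text
(no output)
```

View pics/f.png

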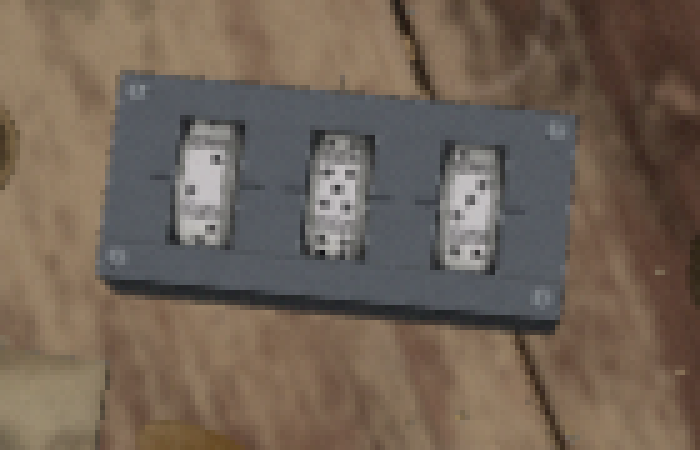

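The wheels show 2 (205,175), 5 (338,190) and 3 (470,200), all in their clicks, and the arm is clear of everything.

```bash
python3 -c "
from bench import *
print(hand_in())"
```

```text
the job is handed in; nothing more can be done
None
```

The kiln selector is set to 2-5-3, with each wheel resting in its click in the last picture, and the job was handed in at about 25 s; the highest force I read while pressing was under 11 N, and the cup and egg were not touched.

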